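# Stir the ampoule warmer's beads and switch it on

### The job

Take the stirring rod from its slanted rest and, starting on the side of the well nearest the knob, stir the beads of the ampoule warmer two full rounds anticlockwise seen from above, with the tip down among the beads near the floor of the well, going round the centre post without knocking hard on the warmer or throwing beads out. Then lay the rod back on its rest as it was, and after that turn the knob clockwise until it clicks on. Leave the other things where they are.

Things in the scene. Friction and masses are not known exactly. Their poses are not given: they have to be found in the camera images.
- bath: Bead warmer fixed to the table: white casing 160 x 280 x 85 mm (x, y, z; flat top at z 85 mm) with a round open well near its +y end and a knob on top near its -y end. Origin: centre of the underside, z up. It stands turned by up to 0.3 rad, on the robot's left or right.
- well (a point): Centre of the well's flat floor, at (0, 62, 10) mm in the warmer's frame, same axes. Well: inner diameter 130 mm, upright walls, 75 mm deep to the rim. A fixed steel post, diameter 24, 42 mm tall, stands at its centre, so the beads lie in a ring channel 53 mm wide. The knob lies 150 mm from here towards the warmer's -y.
- knob (a joint): Switch knob, rad: 0 off, 1.2 fully on (end stop). It turns clockwise seen from above. A detent resists up to about halfway (0.6 rad, at most about 0.22 N m); let go past 0.75 it snaps on by itself, let go short of 0.45 it springs back to near 0. Past 1.0 is on.
- knob_grip (a point): On the knob's upright axis (0, -88 mm in the warmer's frame), 122 mm above the table, at the height to grip it. The knob is a black upright bar 53 long, 14 thick, its top 129 mm above the table, on a disc; at joint 0 the bar lies along the warmer's x, so fingers close along the warmer's y.
- rest: Fixed slanted rod rest, on the other side from the warmer: base 130 x 90 x 10 mm with an open steel V trough 118 mm long (sides at 90 degrees, mouth 45 mm wide) and a foot plate at its lower end. The trough rises towards the rest's -x (roughly the robot), 30 degrees from vertical: along (-0.5, 0, 0.866) in its frame; the V opens up and towards +x. Origin: centre of the base's underside.
- rest_foot (a point): Where the tip of the rod stands on the foot plate when the rod is on its rest: (50, 0, 35) mm in the rest's frame.
- rest_grip (a point): Where rod_grip lies when the rod is on its rest: 162 mm up the trough's line from rest_foot; free air, above the trough's end.
- rod: Stirring rod, 195 mm long, about 0.14 kg: steel rod of diameter 14 mm with a round tip, and a white round handle of diameter 26 mm over the last 65 mm (130 to 195 mm from the tip). Origin at the tip, z along the rod to the handle. Starts leaning in the V trough of its rest, handle up, 30 degrees from vertical.
- rod_tip (a point): Tip of the rod (the body's origin).
- rod_grip (a point): Point on the handle's axis 162 mm from the tip, 33 mm below the handle's top; where to grip.
- bead0_center (a point): Centre of aluminium bead 0: ball of diameter 24 mm, 20 g, loose in the well, one layer. At the start there is a clear gap of about 30 mm between beads on the knob side of the well.
- bead1_center (a point): Centre of aluminium bead 1: ball of diameter 24 mm, 20 g, loose in the well, one layer. At the start there is a clear gap of about 30 mm between beads on the knob side of the well.
- bead2_center (a point): Centre of aluminium bead 2: ball of diameter 24 mm, 20 g, loose in the well, one layer. At the start there is a clear gap of about 30 mm between beads on the knob side of the well.
- bead3_center (a point): Centre of aluminium bead 3: ball of diameter 24 mm, 20 g, loose in the well, one layer. At the start there is a clear gap of about 30 mm between beads on the knob side of the well.
- bead4_center (a point): Centre of aluminium bead 4: ball of diameter 24 mm, 20 g, loose in the well, one layer. At the start there is a clear gap of about 30 mm between beads on the knob side of the well.
- bead5_center (a point): Centre of aluminium bead 5: ball of diameter 24 mm, 20 g, loose in the well, one layer. At the start there is a clear gap of about 30 mm between beads on the knob side of the well.
- bead6_center (a point): Centre of aluminium bead 6: ball of diameter 24 mm, 20 g, loose in the well, one layer. At the start there is a clear gap of about 30 mm between beads on the knob side of the well.
- saline: Bystander: clear bottle with blue cap, diameter 62, 150 tall (mm), loose on the table; origin at the centre of its underside.
- swab_jar: Bystander: glass jar with steel lid, diameter 60, 70 tall (mm), loose on the table; origin at the centre of its underside.
- pill_bottle: Bystander: amber bottle with white cap, diameter 52, 85 tall (mm), loose on the table; origin at the centre of its underside.
- steel_cup: Bystander: steel cup, diameter 72, 60 tall (mm), loose on the table; origin at the centre of its underside.
- carton: Bystander: white carton 60 x 110 x 45 (mm), loose on the table; origin at the centre of its underside.
There are look-alikes about, which are no part of the job. Of the things shaped like the rod, the steel one is meant.

How it is judged:
On the way, in this order (a step that is already met when the one before it is completed fails the run):
1. round 1: rod tip among the beads, on the knob side of the post (z of rod_tip in the frame of well below 0.018 m and horizontal distance between rod_tip and well below 0.066 m and y of rod_tip in the frame of well below -0.026 m).
2. round 1: rod tip among the beads, on the far side (bath +x) of the post (z of rod_tip in the frame of well below 0.018 m and horizontal distance between rod_tip and well below 0.066 m and x of rod_tip in the frame of well above 0.026 m).
3. round 1: rod tip among the beads, on the side away from the knob of the post (z of rod_tip in the frame of well below 0.018 m and horizontal distance between rod_tip and well below 0.066 m and y of rod_tip in the frame of well above 0.026 m).
4. round 1: rod tip among the beads, on the near side (bath -x) of the post (z of rod_tip in the frame of well below 0.018 m and horizontal distance between rod_tip and well below 0.066 m and x of rod_tip in the frame of well below -0.026 m).
5. round 2: rod tip among the beads, on the knob side of the post (all of step 1).
6. round 2: rod tip among the beads, on the far side (bath +x) of the post (all of step 2).
7. round 2: rod tip among the beads, on the side away from the knob of the post (all of step 3).
8. round 2: rod tip among the beads, on the near side (bath -x) of the post (all of step 4).
9. round 2 closed: rod tip among the beads, on the knob side of the post, and beads from all round the ring lie more than 8 mm from where they started (all of step 5 and distance of any of bead0_center, bead1_center from where it was at the start of the episode above 0.008 m and distance of any of bead2_center, bead3_center from where it was at the start of the episode above 0.008 m and distance of any of bead4_center, bead5_center, bead6_center from where it was at the start of the episode above 0.008 m).
10. rod back on its slanted rest and let go, the knob still off (distance between rod_tip and rest_foot below 0.012 m and distance between rod_grip and rest_grip below 0.012 m and contact force between rod and the fingers below 0.05 N and linear speed of rod below 0.02 m/s and value of joint knob below 0.3 rad), for 0.2 s.
At the end, for the whole second after the job is handed in: The rod lies released and still on its rest (tip within 12 mm of rest_foot, grip point within 12 mm of rest_grip), the knob is on (past 1.0 rad), and all seven beads are in the well (distance between rod_tip and rest_foot below 0.012 m and distance between rod_grip and rest_grip below 0.012 m and contact force between rod and the fingers below 0.05 N and linear speed of rod below 0.02 m/s and value of joint knob above 1 rad and horizontal distance between each of bead0_center, bead1_center, bead2_center, bead3_center, bead4_center, bead5_center, bead6_center and well below 0.066 m and z of each of bead0_center, bead1_center, bead2_center, bead3_center, bead4_center, bead5_center, bead6_center in the frame of well below 0.06 m); the robot touches nothing.
It fails at once if a bead leaves the well (not (horizontal distance between each of bead0_center, bead1_center, bead2_center, bead3_center, bead4_center, bead5_center, bead6_center and well below 0.066 m and z of each of bead0_center, bead1_center, bead2_center, bead3_center, bead4_center, bead5_center, bead6_center in the frame of well below 0.06 m)).
It fails at once if the rod knocks on the warmer with more than 25 N (contact force between rod and bath above 25 N).
It fails at once if a bystander is shifted by more than 30 mm (distance of any of saline, swab_jar, pill_bottle, steel_cup, carton from where it was at the start of the episode above 0.03 m).
It also fails if it takes over 72 s, if anything falls off the work surface, if the arm or the gripper's body presses on something with over 40 N, if the wrist force passes 120 N, or if a joint passes its speed limit or range.

### The arm

A 6-joint arm with a two-finger parallel gripper is mounted at the origin on the work surface. World frame = base frame: x ahead of the robot, y to its left, z up, the work surface at z = 0. Lengths are in m, angles in rad, forces in N, time in s.
With the tool pointing down it reaches from about 0.25 to 0.775 m from the base axis. Payload 4 kg.
Tool frame: the origin (TCP) lies midway between the tips of the shut fingers; the grasp point (between the pads) lies 19 mm behind it (grip_point_offset is the distance from the TCP to the grasp point, in m); z points along the fingers, y is the line along which they close (so a half turn about z gives the same grasp; the last joint's range is limited). The gripper opens to 94 mm and grips with 3 to 60 N. Pads are 16 mm wide; open, the fingers measure 119 mm over their backs; the gripper's body (75 mm by 177 mm) begins 78 mm behind the grasp point.
Start: joints at [1.205, 0.087, 1.371, -0, 1.684, -0.103], TCP at [0.143, 0.531, 0.206] pointing down, gripper open.
Joint ranges: [-3.1, 3.1], [-0.76, 2.03], [0.27, 2.55], [-1.08, 4.22], [0.17, 2.65], [-2.57, 2.57]. Speed limits (rad/s): [2.79, 2.79, 3.14, 3.14, 3.14, 3.14].

### API

Orientations are given as [roll, pitch, yaw] about the fixed x, y, z axes, in that order (R = Rz(yaw) Ry(pitch) Rx(roll)).
In Python, from bench import * gives the robot as it stands.
- The arm moves only by the tool carry_out, never from a script. Its argument "commands" is a list of rows, each a list of 6 numbers: the shift along the tool's x, y, z in m, then the turn, a rotation vector about the tool's x, y, z in rad. In form: [[tx, ty, tz, rx, ry, rz], ...]. A call has exactly 5 rows; each row is the pose to reach, as a shift and turn from the pose commanded when the call began, along the tool's axes at that moment; what a row does not reach only later rows make up. A row lasts 1/10 s, in which the tool goes at most 50 mm and 8.59 degrees, less where a joint would pass 70% of its speed; a pose out of reach is approached as far as the arm can. A call with a gripper value outside its range is refused whole. "jaw" is the opening, from 0 (shut) to 1 (fully open), set as the call begins (left out, the last holds). The fingers move at their own pace and stop on an object; the grip force is fixed at half the most. Time passes only in rows, so rows that repeat a pose let the fingers close, or fill a call up. It gives the time, the measured TCP pose, the force, the opening and the grip force at its end, in the units of the state.
- get_obs(): the state, without advancing time (a new reading comes with each control period).
- snapshot(name): name is "scene" or "top" or "wrist"; returns a dict with "img" (384x512x3 uint8, red, green, blue), "range_z" (384x512 float32, m along the optical axis (not along the pixel's ray), 0 where there is no reading), "fx", "fy", "cx", "cy" (pixels), "R" (3x3) and "t" (3): a world point X has camera coordinates R X + t. Camera axes: x right, y down, z forward; pixel columns grow to the right and rows downward; lengths in m; the calibration is good to about 2 mm. The wrist camera is an equidistant fisheye: a pixel r from the principal point sees the ray r / f radians off the axis. A picture is of the moment at which its call begins.
- close_job(): hands the job in; it is judged then, once.
The state is a dict: "time": time; "joint_positions": joint angles; "qvel": joint speeds; "joint_torque": joint torques, N m; "tool_pos": TCP position; "ee_rot": TCP orientation; "wrist_force": force on the tool from outside, world axes, zero at the start; "wrist_torque": the same for the moment, N m; "width": finger opening in m; "finger_force": force on a finger pad.
Only numpy, scipy, OpenCV 4.12 (cv2) and the standard library are available. Lean on these libraries where they do the work, as an engineer would, in place of code of your own. Each camera call takes 0.05 s, during which the arm holds its last target. There are 200 camera calls.

## Working session

There is one attempt and no reset: what is moved stays moved. The work goes in short steps, Python scripts to look and compute and a tool call to move; the robot and the scene stay as the last step left them, time stands still between calls to the robot, and variables do not carry over. Pictures are saved under pics/ and viewed, at most 10 in all, crops included, and the job is handed in when it is done.

Besides the shell and the picture viewer there is one more tool, called after ">>>" by a JSON object that holds its "method" and its "body". carry_out: Moves the arm, as the interface text tells. Its arguments: {"type":"object","properties":{"commands":{"type":"array","items":{"type":"array","items":{"type":"number"}}},"jaw":{"type":"number"}},"required":["commands"]}

```bash
mkdir -p pics; ls
python3 - <<'E'
from bench import *
import cv2,numpy as np
o=get_obs();print({k:np.round(v,3).tolist() for k,v in o.items()})
for n in("scene","top"):
    s=snapshot(n);cv2.imwrite(f"pics/{n}0.png",s["img"][:,:,::-1]);np.savez(f"{n}0.npz",**s)
    print(n,s["fx"],s["cx"],s["cy"],s["R"].round(3).tolist(),s["t"].round(3))
E
```

```text
pics
{'time': 0.0, 'joint_positions': [1.205, 0.088, 1.372, -0.0, 1.684, -0.103], 'qvel': [0.0, -0.001, -0.0, -0.0, -0.001, 0.001], 'joint_torque': [0.001, -34.018, -30.243, 0.072, 0.033, -0.0], 'tool_pos': [0.143, 0.531, 0.204], 'ee_rot': [-3.139, -0.0, 2.879], 'wrist_force': [-0.879, -0.327, -0.921], 'wrist_torque': [0.045, -0.013, 0.031], 'finger_force': 0.0, 'width': 0.094}
scene 438.4660361962346 257.80094977281584 192.09371132549674 [[-0.673, 0.739, 0.022], [0.384, 0.375, -0.844], [-0.632, -0.559, -0.536]] [ 0.325 -0.095  2.021]
top 459.3986902906998 257.30587636061165 196.06091020750063 [[-0.012, -1.0, -0.01], [-0.982, 0.014, -0.188], [0.188, 0.007, -0.982]] [0.026 0.516 1.302]
```

View pics/top0.png

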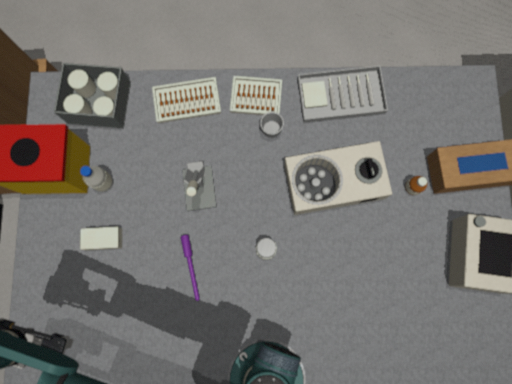

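View pics/scene0.png

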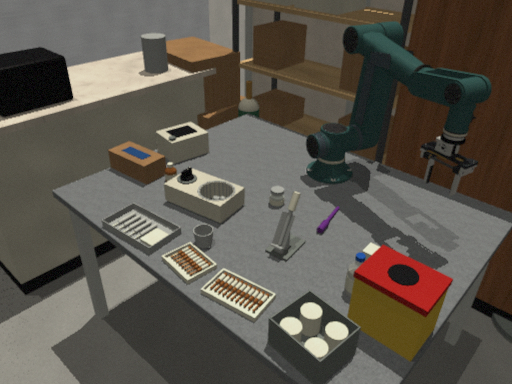

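```bash
cat > h.py <<'E'
import numpy as np,cv2
def cloud(s):
    d=s["range_z"];v,u=np.mgrid[:d.shape[0],:d.shape[1]]
    c=np.dstack([(u-s["cx"])/s["fx"]*d,(v-s["cy"])/s["fy"]*d,d])
    return (c-s["t"])@s["R"]   # R^T(c-t)
def ray(s,u,v,z):
    c=np.linalg.inv(s["R"]);o=-c@s["t"];r=c@np.array([(u-s["cx"])/s["fx"],(v-s["cy"])/s["fy"],1]);return o+r*(z-o[2])/r[2]
E
python3 - <<'E'
from h import *
np.set_printoptions(precision=4,suppress=True)
s=dict(np.load("top0.npz"));P=cloud(s)
tab=P[300:360,330:440,2] if 0 else P[215:235,300:420,2];print("table z",np.median(tab))
v,u=np.mgrid[:384,:512]
m=(abs(P[...,2]-.085)<.008)&(u>275)&(u<400)&(v>130)&(v<220)
pts=P[m];r=cv2.minAreaRect(pts[:,:2].astype(np.float32));print("casing",r,np.median(pts[:,2]))
# rays of contour
g=s["img"].astype(int)
w=((g.min(2)>150)&(u>280)&(u<395)&(v>138)&(v<215)).astype(np.uint8)
cs,_=cv2.findContours(w,0,2);c=max(cs,key=cv2.contourArea);box=cv2.boxPoints(cv2.minAreaRect(c));print("img box",box)
print([ray(s,*b,.085)[:2] for b in box])
k=(P[...,2]>.118)&(P[...,2]<.14)&(u>350)&(u<400)&(v>140)&(v<200);q=P[k];print("knob",k.sum(),q.mean(0),cv2.minAreaRect(q[:,:2].astype(np.float32)))
# rest
for a in range(155,215,5): print(a,' '.join('%4d'%(1000*z) for z in P[a,180:222,2][::3]))
crops=[]
for n,(a,b,c,d) in {"top":(150,220,165,235),"scene":(180,265,250,335),}.items():
    crops.append(cv2.resize(np.load(n+"0.npz")["img"][a:b,c:d,::-1],(390,390),interpolation=cv2.INTER_CUBIC))
cv2.imwrite("pics/crop.png",np.hstack(crops))
E
```

```text
table z -0.0008580433638241062
casing ((0.5664427280426025, -0.21504700183868408), (0.16204260289669037, 0.2817555367946625), 9.469188690185547) 0.08412420069733333
img box [[285.5366 157.3976]
 [382.1308 140.1959]
 [391.655  193.6779]
 [295.0607 210.8796]]
[array([ 0.6231, -0.0645]), array([ 0.6709, -0.3478]), array([ 0.5114, -0.3649]), array([ 0.4654, -0.0879])]
knob 104 [ 0.5799 -0.3003  0.1269] ((0.5805920958518982, -0.3010897934436798), (0.0542818084359169, 0.01525784470140934), 7.820390701293945)
155    1   -2   -2   -4    0    3   -2   -1   -3   -3    0    0    0   -3
160    1    0   -2    3    0    1    0    0   -2   -2   -1    0   -4   -2
165    2   -3   -7   40   45   45   46   37    0   -3   -1    0    3   -5
170    0   15   12   47   34   42   35   54   11    7    8    3    1   -2
175   -2    8   95   76   63   91   61  122   27    9   11   -1    2   -1
180   -4   -1  132  116  129  129  123   60    4    6   15    4   -2    0
185   -2   -4   11  189  189  180   45   34   10    5    8    8   -2    0
190   -1    4   11  207  206  205    8    9   10   12   10   10    0    2
195   -2    0    7  196  200   14    9    8   10    5    6    7    0   -2
200    2   -3   13   14    6   11   10    7    3    9    4    7   -2   -2
205    2   -2    9    6   12   10    6   13    5    9   11    6    1   -1
210   -1    1    0    7   10   -1    1   -1    0   -2    2   -7   -3    0
```

View pics/crop.png

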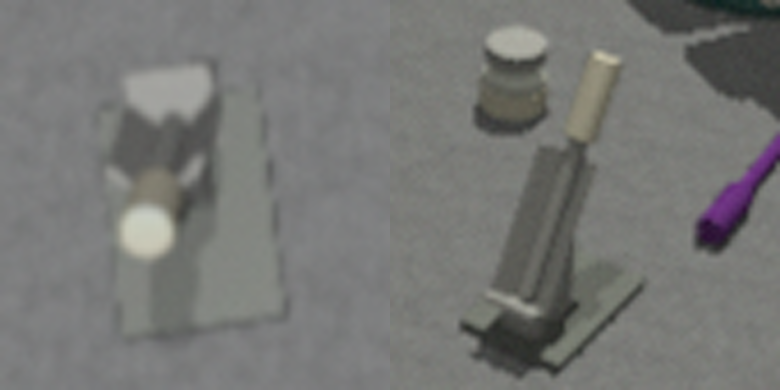

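The rod-shaped things are the steel rod with a white handle in the rest, at top px (191,190), and a purple one lying on the table at (190,265). The crop confirms the steel one. Next I measure the rest, the beads and the well.

Run:
```python
from h import *
np.set_printoptions(precision=4,suppress=True)
T=dict(np.load("top0.npz"));S=dict(np.load("scene0.npz"))
def tri(a,b):
    A=[];B=[]
    for s,(u,v) in((T,a),(S,b)):
        x=(u-s["cx"])/s["fx"];y=(v-s["cy"])/s["fy"]
        for c,r in((x,0),(y,1)):
            A.append(s["R"][r]-c*s["R"][2]);B.append(c*s["t"][2]-s["t"][r])
    return np.linalg.lstsq(np.array(A),np.array(B),rcond=None)[:2]
# handle: bright warm mask in each view
P=cloud(T);g=T["img"].astype(int);v,u=np.mgrid[:384,:512]
m=(g.min(2)>165)&(u>175)&(u<205)&(v>180)&(v<205);a=(u[m].mean(),v[m].mean());print("cap top px",a,m.sum(),P[m].mean(0),ray(T,*a,.204))
g2=S["img"].astype(int);m2=((g2[...,0]-g2[...,2]>20)&(g2[...,0]>110)&(u>275)&(u<310)&(v>185)&(v<220))
print("handle px scene",m2.sum(),u[m2].min(),u[m2].max(),v[m2].min(),v[m2].max(), cv2.minAreaRect(np.c_[u[m2],v[m2]].astype(np.float32)))
PS=cloud(S)[m2];print("handle scene cloud mean",np.median(PS,0),PS[:,2].min(),PS[:,2].max())
# base: planes rel table by colour
c=lambda x,y:(165+x/5.571,150+y/5.571)
for n,p in dict(bl=(125,337),br=(287,315),tr=(258,85),tl=(105,105)).items(): print(n,ray(T,*c(*p),.01)[:2])
mb=(P[...,2]>.0055)&(P[...,2]<.016)&(u>178)&(u<220)&(v>158)&(v<215);mb=cv2.morphologyEx(mb.astype(np.uint8),cv2.MORPH_OPEN,np.ones((2,2)))>0
print("base rect",cv2.minAreaRect(P[mb][:,:2].astype(np.float32)))
print("colours",g[205,185:222:3].tolist())
# beads
w=T["img"][150:212,288:345];gr=cv2.cvtColor(w,cv2.COLOR_RGB2GRAY);big=cv2.resize(gr,None,fx=8,fy=8,interpolation=cv2.INTER_CUBIC)
h=cv2.HoughCircles(big,cv2.HOUGH_GRADIENT,1,40,param1=80,param2=14,minRadius=26,maxRadius=42)
o=cv2.cvtColor(big,cv2.COLOR_GRAY2BGR)
R=np.array([[np.cos(.166),-np.sin(.166)],[np.sin(.166),np.cos(.166)]]);wc=np.array([.5568,-.1543])
for x,y,r in h[0]:
    X=ray(T,288+(x-3.5)/8,150+(y-3.5)/8,.026)
    print("circ",(x,y,r),"well frame mm",1000*(R.T@(X[:2]-wc)));cv2.circle(o,(int(x),int(y)),int(r),(0,0,255),1)
def proj(s,X):
    c=s["R"]@X+s["t"];return s["fx"]*c[0]/c[2]+s["cx"],s["fy"]*c[1]/c[2]+s["cy"]
for z,rad,col in((.085,.065,(0,255,0)),(.052,.012,(255,0,0))):
    q=[proj(T,np.r_[wc+rad*np.array([np.cos(t),np.sin(t)]),z]) for t in np.linspace(0,6.28,60)]
    cv2.polylines(o,[np.int32([((x-288)*8+3.5,(y-150)*8+3.5) for x,y in q])],True,col,1)
cv2.imwrite("pics/well.png",o)
```

```text
cap top px (np.float64(190.67857142857142), np.float64(190.89285714285714)) 56 [0.5032 0.1917 0.2038] [0.5031 0.1916 0.204 ]
handle px scene 83 289 299 191 209 ((293.3103332519531, 200.22413635253906), (5.199469566345215, 18.755229949951172), 21.80141258239746)
handle scene cloud mean [0.5274 0.1984 0.1849] -0.002618818198484399 0.21076830595628995
bl [0.4827 0.2306]
br [0.4936 0.1429]
tr [0.6224 0.1595]
tl [0.6122 0.2438]
base rect ((0.42707541584968567, 0.14267444610595703), (0.4058244228363037, 0.11914176493883133), 22.676298141479492)
colours [[114, 115, 114], [130, 132, 127], [123, 127, 122], [110, 115, 109], [110, 113, 108], [129, 132, 127], [132, 135, 130], [131, 136, 130], [133, 134, 129], [131, 134, 129], [118, 121, 118], [128, 128, 128], [126, 126, 126]]Traceback (most recent call last):
  File "<stdin>", line 28, in <module>
TypeError: 'NoneType' object is not subscriptable
```

Run:
```python
from h import *
T=dict(np.load("top0.npz"))
w=T["img"][146:214,282:398];o=cv2.resize(w,None,fx=6.5,fy=6.5,interpolation=cv2.INTER_CUBIC)[:,:,::-1].copy()
wc=np.array([.5568,-.1543])
def proj(s,X):
    c=s["R"]@X+s["t"];return s["fx"]*c[0]/c[2]+s["cx"],s["fy"]*c[1]/c[2]+s["cy"]
def draw(pts,col): cv2.polylines(o,[np.int32([((x-282)*6.5+2.75,(y-146)*6.5+2.75) for x,y in [proj(T,p) for p in pts]])],True,col,1)
th=np.linspace(0,6.28,60)
for z,rad,col in((.085,.065,(0,255,0)),(.052,.012,(255,0,0)),(.022,.032,(0,0,255))): draw([np.r_[wc+rad*np.array([np.cos(t),np.sin(t)]),z] for t in th],col)
R=np.array([[np.cos(.166),-np.sin(.166)],[np.sin(.166),np.cos(.166)]])
draw([np.r_[np.array([.567,-.2155])+R@np.array(p),.085] for p in((-.08,-.14),(.08,-.14),(.08,.14),(-.08,.14))],(0,255,0))
draw([np.r_[np.array([.567,-.2155])+R@np.array(p),.129] for p in((-.0265,-.095),(.0265,-.095),(.0265,-.081),(-.0265,-.081))],(0,255,255))
X=wc+R@np.array([0,-.038]);draw([np.r_[X+.0005*np.array([np.cos(t),np.sin(t)]),.022] for t in th],(255,0,255))
cv2.imwrite("pics/well.png",o)
```

```text
(no output)
```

View pics/well.png

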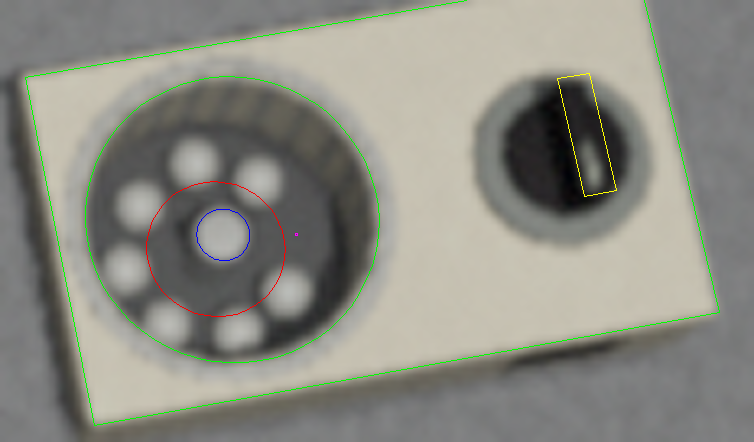

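```bash
cat >> h.py <<'E'
from scipy.spatial.transform import Rotation as Ro
def down(psi): return (Ro.from_euler("z",psi+np.pi)*Ro.from_euler("x",np.pi))
RP=.12; A=np.array([-.5*np.cos(RP),-.5*np.sin(RP),.866])
y=np.array([-np.sin(RP),np.cos(RP),0]);z=-A/np.linalg.norm(A);RREST=Ro.from_matrix(np.c_[np.cross(y,z),y,z])
WC=np.array([.5568,-.1543]);WP=.166
def bath(x,y,z): return np.r_[WC+Ro.from_euler("z",WP).as_matrix()[:2,:2]@[x,y],z]
def go(o,p,R,n=5):
    R0=Ro.from_euler("xyz",o["ee_rot"]);d=R0.inv().apply(np.array(p)-o["tool_pos"]);w=(R0.inv()*R).as_rotvec()
    print("shift mm",(1000*d).round(1),"rotvec",w.round(3),"len",np.linalg.norm(d).round(3),np.linalg.norm(w).round(3))
    return d,w
E
python3 - <<'E'
from h import *;from bench import *
o=get_obs();print(o["tool_pos"]);go(o,[.4901,.1883,.2282],RREST)
E
```

```text
[0.14273776 0.53066288 0.20440462]
shift mm [-424.4 -240.4  -23.4] rotvec [-0.102 -0.518 -0.373] len 0.488 0.646
```

>>> {"method": "carry_out", "body": {"commands": [[-0.03,-0.017,-0.004,0,0,0],[-0.066,-0.037,-0.008,0,0,0],[-0.102,-0.058,-0.012,0,0,0],[-0.138,-0.078,-0.016,0,0,0],[-0.175,-0.099,-0.02,0,0,0]], "jaw": 1}}

```text
time: 0.6
tool_pos: [0.2868, 0.3887, 0.2251]
ee_rot: [-3.141, -0.0, 2.879]
wrist_force: [0.3, -0.2, 0.3]
width: 0.0939
finger_force: 0.0
```

>>> {"method": "carry_out", "body": {"commands": [[-0.036,-0.02,-0.004,0,0,0],[-0.072,-0.041,-0.008,0,0,0],[-0.105,-0.06,-0.012,0,0,0],[-0.135,-0.077,-0.016,0,0,0],[-0.16,-0.09,-0.02,0,0,0]]}}

```text
time: 1.1
tool_pos: [0.4182, 0.2598, 0.2451]
ee_rot: [-3.141, -0.001, 2.877]
wrist_force: [-0.2, 0.2, 0.4]
width: 0.0939
finger_force: 0.0
```

Run:
```python
from h import *;from bench import *
o=get_obs();print(o["time"],o["tool_pos"],o["ee_rot"],o["joint_positions"]);go(o,[.4901,.1883,.2282],RREST)
```

```text
1.1 [0.418205   0.25982768 0.24510851] [-3.14088232e+00 -5.50447790e-04  2.87740015e+00] [ 4.40846756e-01 -4.54859067e-02  1.42803987e+00 -1.87603707e-04
  1.75991824e+00 -8.65792452e-01]
shift mm [-88.1 -50.3  16.9] rotvec [-0.101 -0.518 -0.375] len 0.103 0.647
```

>>> {"method": "carry_out", "body": {"commands": [[-0.018,-0.01,0,-0.02,-0.104,-0.075],[-0.036,-0.02,0,-0.04,-0.207,-0.15],[-0.054,-0.03,0,-0.061,-0.311,-0.225],[-0.071,-0.04,0,-0.081,-0.414,-0.3],[-0.088,-0.05,0.005,-0.101,-0.518,-0.375]]}}

```text
time: 1.6
tool_pos: [0.49, 0.1904, 0.2415]
ee_rot: [-3.141, 0.531, -3.016]
wrist_force: [0.8, -0.2, -0.3]
width: 0.0944
finger_force: 0.0
```

Run:
```python
from h import *;from bench import *
s=snapshot("wrist");cv2.imwrite("pics/w1.png",s["img"][:,:,::-1]);np.savez("w1.npz",**s)
o=get_obs();print(o["time"],o["tool_pos"],o["ee_rot"],o["joint_positions"].round(3));go(o,[.5298,.1931,.1589],RREST)
print(s["fx"],s["cx"],s["cy"],s["R"],s["t"])
```

```text
1.65 [0.4866335  0.18716649 0.23474508] [-3.13532906  0.52284198 -3.01360903] [ 0.33  -0.361  1.8   -0.115  1.192 -1.352]
shift mm [ 0.1  0.9 87.5] rotvec [-0.002 -0.001  0.007] len 0.087 0.007
297.3186396354542 255.59698185649344 190.5349022440221 [[-1.24588101e-01  9.92208542e-01 -1.22244967e-04]
 [ 6.98491609e-01  8.77946113e-02  7.10212347e-01]
 [ 7.04689490e-01  8.83986207e-02 -7.03987505e-01]] [-1.28506005e-01 -5.06196714e-01 -4.78606405e-05]
```

View pics/w1.png

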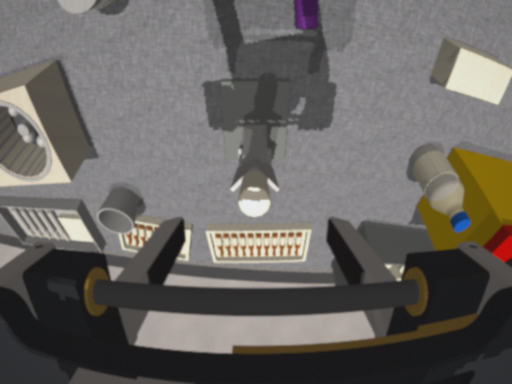

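The wrist view shows the cap at about (254,201), centred between the fingers, which sit at about (160,270) and (355,270).

Run:
```python
from h import *
s=dict(np.load("w1.npz"));v,u=np.mgrid[:384,:512];g=s["img"].astype(int)
m=(g.min(2)>190)&(u>230)&(u<280)&(v>180)&(v<225);a=u[m].mean(),v[m].mean();print(a,m.sum(),v[m].min(),v[m].max(),u[m].min(),u[m].max())
x=(a[0]-s["cx"])/s["fx"];y=(a[1]-s["cy"])/s["fy"];r=np.hypot(x,y);d=np.array([x/r*np.sin(r),y/r*np.sin(r),np.cos(r)])
W=s["R"].T@d;o=-s["R"].T@s["t"];X=o+W*(.204-o[2])/W[2];print(X, "range",np.median(s["range_z"][m]), o+W/d[2]*np.median(s["range_z"][m]))
```

```text
(np.float64(253.74117647058824), np.float64(202.4294117647059)) 510 181 216 231 278
[0.50637179 0.19167514 0.204     ] range 0.23012973 [0.50638085 0.1916762  0.20399166]
```

>>> {"method": "carry_out", "body": {"commands": [[0,0.002,0.015,0,0,0],[0,0.002,0.035,0,0,0],[0,0.002,0.058,0,0,0],[0,0.002,0.077,0,0,0],[0,0.002,0.088,0,0,0.006]]}}

```text
time: 2.15
tool_pos: [0.5322, 0.1977, 0.1618]
ee_rot: [3.138, 0.52, -3.029]
wrist_force: [-0.6, 0.4, -0.2]
width: 0.0941
finger_force: 0.0
```

>>> {"method": "carry_out", "body": {"commands": [[0,0,0,0,0,0],[0,0,0,0,0,0],[0,0,0,0,0,0],[0,0,0,0,0,0],[0,0,0,0,0,0]]}}

```text
time: 2.65
tool_pos: [0.533, 0.1979, 0.1654]
ee_rot: [3.137, 0.526, -3.028]
wrist_force: [0.1, -1.1, 0.5]
width: 0.0936
finger_force: 0.0
```

Run:
```python
from h import *;from bench import *
o=get_obs();print(o["time"],o["tool_pos"],o["wrist_force"]);go(o,[.5303,.1940,.1589],RREST)
```

```text
2.65 [0.53296692 0.19794378 0.1654276 ] [ 0.07659753 -1.13324461  0.54553884]
shift mm [ 6.  -3.6  4.1] rotvec [ 0.001  0.003 -0.005] len 0.008 0.006
```

>>> {"method": "carry_out", "body": {"commands": [[0.003,-0.002,0.002,0,0,0],[0.006,-0.003,0.004,0,0,0],[0.006,-0.003,0.004,0,0,0],[0.006,-0.003,0.004,0,0,0],[0.006,-0.003,0.004,0,0,0]]}}

```text
time: 3.15
tool_pos: [0.53, 0.1945, 0.1579]
ee_rot: [3.138, 0.525, -3.028]
wrist_force: [-0.3, 1.4, -1.0]
width: 0.0941
finger_force: 0.0
```

Run:
```python
from h import *;from bench import *
o=get_obs();print(o["time"],o["tool_pos"],o["qvel"].round(4));go(o,[.5303,.1940,.1589],RREST)
s=snapshot("wrist")
o=get_obs();print(o["time"],o["tool_pos"],o["qvel"].round(4));go(o,[.5303,.1940,.1589],RREST)
```

```text
3.15 [0.53000246 0.19445772 0.15788483] [ 0.0001  0.0007 -0.0039  0.0027  0.0004  0.0021]
shift mm [-0.7 -0.5 -0.8] rotvec [ 0.001  0.001 -0.005] len 0.001 0.005
3.2 [0.53003151 0.19448959 0.15793646] [ 0.0003  0.0002 -0.0025  0.0015 -0.001   0.0005]
shift mm [-0.7 -0.5 -0.7] rotvec [ 0.001  0.001 -0.005] len 0.001 0.005
```

Now on target, so I close, then lift straight up. In the tool frame, world up is (x ≈ 0.5, z ≈ −0.866), and I'll confirm that numerically.

>>> {"method": "carry_out", "body": {"commands": [[0,0,0,0,0,0],[0,0,0,0,0,0],[0,0,0,0,0,0],[0,0,0,0,0,0],[0,0,0,0,0,0]], "jaw": 0.1}}

```text
time: 3.7
tool_pos: [0.53, 0.1945, 0.1578]
ee_rot: [3.138, 0.525, -3.028]
wrist_force: [-0.2, 0.5, 0.2]
width: 0.0574
finger_force: 0.0
```

>>> {"method": "carry_out", "body": {"commands": [[0,0,0,0,0,0],[0,0,0,0,0,0],[0,0,0,0,0,0],[0,0,0,0,0,0],[0,0,0,0,0,0]]}}

```text
time: 4.2
tool_pos: [0.5301, 0.1942, 0.158]
ee_rot: [3.139, 0.525, -3.027]
wrist_force: [-0.3, -0.3, 0.6]
width: 0.0253
finger_force: 30.0
```

Run:
```python
from h import *;from bench import *
o=get_obs();print(o["time"],o["tool_pos"].tolist(),o["ee_rot"].tolist());go(o,o["tool_pos"]+[0,0,.12],RREST)
```

```text
4.2 [0.5301073966011369, 0.19415646607113926, 0.15796837916770057] [3.138561963786534, 0.5248762105810489, -3.027271136356411]
shift mm [ -60.1    0.3 -103.8] rotvec [ 0.     0.001 -0.005] len 0.12 0.005
```

>>> {"method": "carry_out", "body": {"commands": [[-0.003,0,-0.005,0,0,0],[-0.008,0,-0.014,0,0,0],[-0.016,0,-0.028,0,0,0],[-0.026,0,-0.045,0,0,0],[-0.036,0,-0.062,0,0,0]]}}

```text
time: 4.7
tool_pos: [0.5297, 0.1943, 0.2305]
ee_rot: [3.137, 0.524, -3.028]
wrist_force: [0.1, 0.7, -1.6]
width: 0.0258
finger_force: 30.0
```

>>> {"method": "carry_out", "body": {"commands": [[-0.01,0,-0.017,0,0,0],[-0.019,0,-0.033,0,0,0],[-0.025,0,-0.043,0,0,0],[-0.025,0,-0.043,0,0,0],[-0.025,0,-0.043,0,0,0]]}}

```text
time: 5.2
tool_pos: [0.5299, 0.1941, 0.2787]
ee_rot: [3.138, 0.523, -3.028]
wrist_force: [0.1, 0.6, -1.9]
width: 0.0254
finger_force: 30.0
```

Run:
```python
from h import *;from bench import *
o=get_obs();print(o["time"],o["tool_pos"],o["wrist_force"],o["width"]);go(o,bath(.002,-.036,.285),down(WP))
```

```text
5.2 [0.52989302 0.19406431 0.27868948] [ 0.12003662  0.61772626 -1.90518375] 0.025391199658302402
shift mm [   4.7 -385.   -11.5] rotvec [-0.01   0.523 -0.05 ] len 0.385 0.526
```

>>> {"method": "carry_out", "body": {"commands": [[-0.008,-0.015,-0.014,0,0,0],[-0.01,-0.045,-0.017,-0.002,0.131,-0.012],[-0.01,-0.075,-0.017,-0.005,0.262,-0.025],[-0.01,-0.108,-0.017,-0.008,0.393,-0.038],[-0.01,-0.14,-0.017,-0.01,0.523,-0.05]]}}

```text
time: 5.7
tool_pos: [0.5465, 0.0535, 0.2984]
ee_rot: [3.141, -0.003, -2.975]
wrist_force: [1.3, -0.2, -1.6]
width: 0.0257
finger_force: 30.0
```

Run:
```python
from h import *;from bench import *
o=get_obs();print(o["time"],o["tool_pos"],o["wrist_force"],o["width"]);go(o,bath(.002,-.036,.285),down(WP))
```

```text
5.7 [0.54650639 0.05350929 0.29837602] [ 1.26251214 -0.23495146 -1.60562087] 0.025667225074049674
shift mm [  22.3 -242.7   13.3] rotvec [ 0.001 -0.003  0.001] len 0.244 0.003
```

>>> {"method": "carry_out", "body": {"commands": [[0.003,-0.03,0,0,0,0],[0.006,-0.062,0.002,0,0,0],[0.009,-0.095,0.005,0,0,0],[0.012,-0.128,0.007,0,0,0],[0.015,-0.16,0.009,0,0,0]]}}

```text
time: 6.2
tool_pos: [0.5581, -0.1067, 0.2875]
ee_rot: [3.14, -0.001, -2.975]
wrist_force: [0.9, -0.1, -2.4]
width: 0.0256
finger_force: 30.0
```

>>> {"method": "carry_out", "body": {"commands": [[0.002,-0.03,0.001,0,0,0],[0.005,-0.055,0.003,0,0,0],[0.007,-0.073,0.004,0,0,0],[0.008,-0.083,0.005,0,0,0],[0.008,-0.083,0.005,0,0,0]]}}

```text
time: 6.7
tool_pos: [0.564, -0.1892, 0.2833]
ee_rot: [3.14, 0.0, -2.977]
wrist_force: [0.2, 0.9, -1.2]
width: 0.0257
finger_force: 30.0
```

>>> {"method": "carry_out", "body": {"commands": [[0,0,0,0,0,0],[0,0,0,0,0,0],[0,0,0,0,0,0],[0,0,0,0,0,0],[0,0,0,0,0,0]]}}

```text
time: 7.2
tool_pos: [0.5642, -0.188, 0.2847]
ee_rot: [-3.142, 0.002, -2.975]
wrist_force: [0.5, 0.1, -2.4]
width: 0.0254
finger_force: 30.0
```

Run:
```python
from h import *;from bench import *
o=get_obs();print(o["time"],o["tool_pos"],o["ee_rot"],o["wrist_force"],o["joint_positions"].round(2));go(o,bath(.002,-.036,.285),down(WP))
for n in("top","scene"):
    s=snapshot(n);np.savez(n+"1.npz",**s)
T=np.load("top1.npz")["img"][120:220,270:400];S=np.load("scene1.npz")["img"][110:230,150:306]
cv2.imwrite("pics/pre.png",np.hstack([cv2.resize(T,(390,300)),cv2.resize(S,(390,300))])[:,:,::-1])
```

```text
7.2 [ 0.56420019 -0.18798489  0.28468891] [-3.14155211e+00  1.93005461e-03 -2.97457651e+00] [ 0.48085036  0.05323316 -2.4397816 ] [-0.42  0.19  1.1   0.    1.85 -2.16]
shift mm [-0.3 -1.6 -0.3] rotvec [-0.     0.002  0.001] len 0.002 0.002
```

View pics/pre.png

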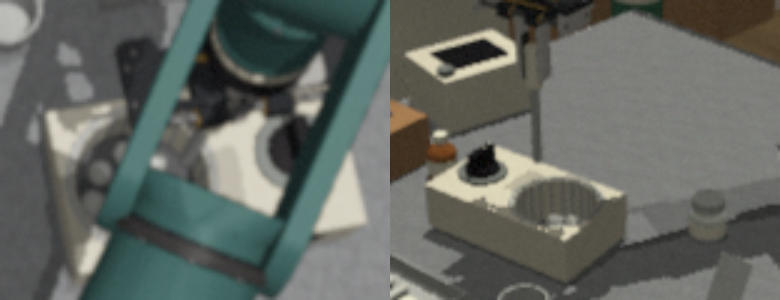

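Run:
```python
from h import *
s=dict(np.load("scene1.npz"))
def proj(X): c=s["R"]@X+s["t"];return (s["fx"]*c[0]/c[2]+s["cx"]).round(1),(s["fy"]*c[1]/c[2]+s["cy"]).round(1)
for z in(.142,.152,.18,.22,.272,.304,.337): print(z,proj(np.array([.5642,-.188,z])))
a=s["img"].astype(int).sum(2)//3;b=np.load("scene0.npz")["img"].astype(int).sum(2)//3
for r in range(135,182,3): print(r,a[r,198:222])
```

```text
0.142 (np.float64(208.5), np.float64(174.2))
0.152 (np.float64(208.4), np.float64(172.0))
0.18 (np.float64(208.1), np.float64(165.6))
0.22 (np.float64(207.7), np.float64(156.3))
0.272 (np.float64(207.1), np.float64(143.8))
0.304 (np.float64(206.8), np.float64(136.0))
0.337 (np.float64(206.4), np.float64(127.7))
135 [152 125 100  79  66  53  79  93  95  92  90  82  83  79  79  76 113 124
 123 124 125 123 125 125]
138 [ 83  83  85  79  72  45  78  95  92  94  84  78  78  75  73  73 103 121
 126 124 124 122 122 122]
141 [ 84  85  82  84  81  66  78  91  96  96  91  83  81  78  91 111 122 121
 125 122 124 124 126 125]
144 [ 85  82  82  81  82  81  89  90  92  90  92  89  90 116 125 125 124 127
 123 126 124 126 125 127]
147 [ 82  82  81  83  82  82  83  79  75  71  70  89 117 125 126 126 123 126
 122 123 124 124 125 125]
150 [ 82  82  83  83  84  82  78  80  73  72  71  82 116 123 123 123 123 125
 124 122 124 124 121 126]
153 [ 80  82  82  82  79  77  79  73  70  72  73  73 114 126 125 126 125 125
 126 127 123 123 124 121]
156 [ 58  57  55  83  97  97 119 128 100  76  71  68 114 124 120 1
[... 160 characters left out ...]
 127 126 125 127 104  81  71  69 107 124 123 122 124 122
 124 123 123 125 127 126]
165 [127 127 125 126 126 124 124 125 107  78  73  68 103 122 127 128 126 129
 126 125 125 122 127 128]
168 [122 122 125 125 127 126 130 127 119  83  71  71  97 116 124 124 125 124
 126 124 123 126 125 124]
171 [197 181 168 159 140 124 123 124 112  83  72  70  90 120 126 122 122 125
 122 123 123 122 121 125]
174 [207 206 207 206 207 207 205 205 196 148  97  94 117 122 120 122 124 127
 127 127 123 126 124 126]
177 [206 206 207 205 206 206 207 198 201 202 204 203 203 205 205 205 204 193
 175 157 138 135 125 125]
180 [206 207 199 194 181 172 174 173 173 173 171 168 168 182 192 191 182 176
 176 177 175 178 166 165]
```

>>> {"method": "carry_out", "body": {"commands": [[0,-0.001,0.01,0,0,0],[0,-0.001,0.025,0,0,0],[0,-0.001,0.04,0,0,0],[0,-0.001,0.055,0,0,0],[0,-0.001,0.07,0,0,0]]}}

```text
time: 7.8
tool_pos: [0.5642, -0.1894, 0.2129]
ee_rot: [3.141, 0.001, -2.975]
wrist_force: [-0.3, -0.4, -1.8]
width: 0.0258
finger_force: 30.0
```

>>> {"method": "carry_out", "body": {"commands": [[0,0,0.01,0,0,0],[0,0,0.02,0,0,0],[0,0,0.028,0,0,0],[0,0,0.034,0,0,0],[0,0,0.037,0,0,0]]}}

```text
time: 8.3
tool_pos: [0.5644, -0.1894, 0.1769]
ee_rot: [3.141, 0.001, -2.975]
wrist_force: [-0.1, -0.7, -1.6]
width: 0.0256
finger_force: 30.0
```

>>> {"method": "carry_out", "body": {"commands": [[0,0,0.003,0,0,0],[0,0,0.006,0,0,0],[0,0,0.009,0,0,0],[0,0,0.012,0,0,0],[0,0,0.014,0,0,0]]}}

```text
time: 8.8
tool_pos: [0.5644, -0.1894, 0.1632]
ee_rot: [3.141, 0.001, -2.975]
wrist_force: [0.1, 0.1, -1.6]
width: 0.0255
finger_force: 30.0
```

Run:
```python
from h import *;from bench import *
s=snapshot("scene");o=get_obs();print(o["time"],o["tool_pos"],o["wrist_force"]);go(o,bath(.002,-.036,.161),down(WP))
```

```text
8.85 [ 0.5642869  -0.18932474  0.16284045] [-1.5501467  -0.24446772 -1.78890863]
shift mm [-0.4 -0.2  1.8] rotvec [0.001 0.001 0.   ] len 0.002 0.001
```

>>> {"method": "carry_out", "body": {"commands": [[0,0,0.001,0,0,0],[0,0,0.002,0,0,0],[0,0,0.003,0,0,0],[0,0,0.003,0,0,0],[0,0,0.003,0,0,0]]}}

```text
time: 9.35
tool_pos: [0.5645, -0.1894, 0.1605]
ee_rot: [3.142, 0.002, -2.975]
wrist_force: [0.0, 0.5, -1.2]
width: 0.0254
finger_force: 30.0
```

>>> {"method": "carry_out", "body": {"commands": [[-0.003,0.003,0,0,0,0],[-0.008,0.0055,0,0,0,0],[-0.0125,0.0075,0,0,0,0],[-0.017,0.01,0,0,0,0],[-0.0206,0.0134,0,0,0,0]]}}

```text
time: 9.85
tool_pos: [0.583, -0.1725, 0.1604]
ee_rot: [3.142, 0.002, -2.975]
wrist_force: [-0.4, 0.2, -2.4]
width: 0.0254
finger_force: 30.0
```

>>> {"method": "carry_out", "body": {"commands": [[-0.0033,0.0038,0,0,0,0],[-0.0059,0.0081,0,0,0,0],[-0.0078,0.0127,0,0,0,0],[-0.009,0.0176,0,0,0,0],[-0.0094,0.0226,0,0,0,0]]}}

```text
time: 10.35
tool_pos: [0.5881, -0.1485, 0.1605]
ee_rot: [3.141, 0.002, -2.975]
wrist_force: [0.2, -0.2, -0.9]
width: 0.0255
finger_force: 30.0
```

Run:
```python
from h import *;from bench import *
o=get_obs();print(o["time"],o["tool_pos"],o["ee_rot"],o["wrist_force"],o["wrist_torque"]);go(o,bath(.032,0,.160),down(WP))
s=snapshot("scene");cv2.imwrite("pics/st.png",cv2.resize(s["img"][120:225,150:290],(800,600))[:,:,::-1])
```

```text
10.35 [ 0.58810022 -0.1484563   0.16054876] [ 3.14143717e+00  1.61238682e-03 -2.97520846e+00] [ 0.2191103  -0.22531678 -0.90141482] [-0.01294323  0.02252161  0.00327876]
shift mm [-0.2 -0.6  0.5] rotvec [0.    0.002 0.   ] len 0.001 0.002
```

View pics/st.png

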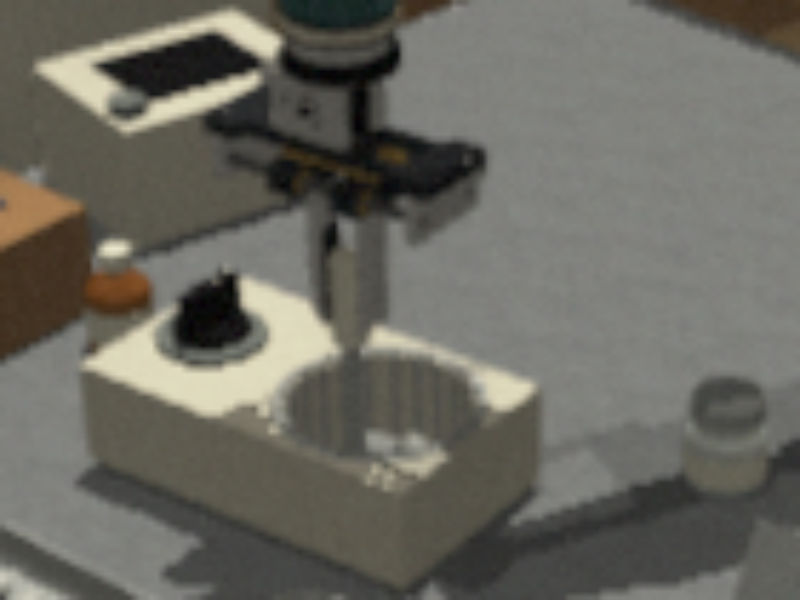

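The rod is upright in the well at about (355,400), with negligible forces. I continue through octants C to H.

>>> {"method": "carry_out", "body": {"commands": [[0.0004,0.005,0,0,0,0],[0.0016,0.0099,0,0,0,0],[0.0035,0.0145,0,0,0,0],[0.0061,0.0188,0,0,0,0],[0.0094,0.0226,0,0,0,0]]}}

```text
time: 10.9
tool_pos: [0.5748, -0.1279, 0.1605]
ee_rot: [3.141, 0.002, -2.975]
wrist_force: [0.0, -0.2, -1.8]
width: 0.0255
finger_force: 30.0
```

>>> {"method": "carry_out", "body": {"commands": [[0.0038,0.0033,0,0,0,0],[0.0081,0.0059,0,0,0,0],[0.0127,0.0078,0,0,0,0],[0.0176,0.009,0,0,0,0],[0.0226,0.0094,0,0,0,0]]}}

```text
time: 11.4
tool_pos: [0.5508, -0.1227, 0.1605]
ee_rot: [3.142, 0.002, -2.975]
wrist_force: [-0.4, 0.1, -1.8]
width: 0.0257
finger_force: 30.0
```

Run:
```python
from h import *;from bench import *
o=get_obs();print(o["time"],o["wrist_force"],o["wrist_torque"]);go(o,bath(0,.032,.160),down(WP))
```

```text
11.4 [-0.35592855  0.07220501 -1.84229549] [ 0.00552122 -0.00780436 -0.10085795]
shift mm [-0.7 -0.2  0.5] rotvec [0.    0.002 0.   ] len 0.001 0.002
```

>>> {"method": "carry_out", "body": {"commands": [[0.005,-0.0004,0,0,0,0],[0.0099,-0.0016,0,0,0,0],[0.0145,-0.0035,0,0,0,0],[0.0188,-0.0061,0,0,0,0],[0.0226,-0.0094,0,0,0,0]]}}

```text
time: 11.9
tool_pos: [0.5302, -0.1361, 0.1605]
ee_rot: [3.142, 0.002, -2.975]
wrist_force: [-0.5, 0.2, -1.9]
width: 0.0258
finger_force: 30.0
```

>>> {"method": "carry_out", "body": {"commands": [[0.0033,-0.0038,0,0,0,0],[0.0059,-0.0081,0,0,0,0],[0.0078,-0.0127,0,0,0,0],[0.009,-0.0176,0,0,0,0],[0.0094,-0.0226,0,0,0,0]]}}

```text
time: 12.4
tool_pos: [0.525, -0.16, 0.1604]
ee_rot: [3.141, 0.002, -2.975]
wrist_force: [-0.1, 0.5, -1.3]
width: 0.0254
finger_force: 30.0
```

>>> {"method": "carry_out", "body": {"commands": [[-0.0004,-0.005,0,0,0,0],[-0.0016,-0.0099,0,0,0,0],[-0.0035,-0.0145,0,0,0,0],[-0.0061,-0.0188,0,0,0,0],[-0.0094,-0.0226,0,0,0,0]]}}

```text
time: 12.9
tool_pos: [0.5383, -0.1806, 0.1604]
ee_rot: [3.141, 0.002, -2.975]
wrist_force: [0.1, -0.2, -1.7]
width: 0.0258
finger_force: 30.0
```

>>> {"method": "carry_out", "body": {"commands": [[-0.0038,-0.0033,0,0,0,0],[-0.0081,-0.0059,0,0,0,0],[-0.0127,-0.0078,0,0,0,0],[-0.0176,-0.009,0,0,0,0],[-0.0226,-0.0094,0,0,0,0]]}}

```text
time: 13.4
tool_pos: [0.5623, -0.1858, 0.1604]
ee_rot: [3.141, 0.002, -2.975]
wrist_force: [-0.7, -0.1, -2.3]
width: 0.0257
finger_force: 30.0
```

Run:
```python
from h import *;from bench import *
o=get_obs();print(o["time"],o["wrist_force"],o["wrist_torque"]);go(o,bath(0,-.032,.160),down(WP))
```

```text
13.4 [-0.66981169 -0.12889886 -2.30476458] [ 0.0129591  -0.03798317  0.03581871]
shift mm [ 0.2 -0.   0.4] rotvec [0.    0.002 0.   ] len 0.0 0.002
```

>>> {"method": "carry_out", "body": {"commands": [[-0.005,0.0004,0,0,0,0],[-0.0099,0.0016,0,0,0,0],[-0.0145,0.0035,0,0,0,0],[-0.0188,0.0061,0,0,0,0],[-0.0226,0.0094,0,0,0,0]]}}

```text
time: 13.9
tool_pos: [0.5829, -0.1724, 0.1605]
ee_rot: [3.141, 0.002, -2.975]
wrist_force: [-0.6, -1.1, -2.6]
width: 0.0255
finger_force: 30.0
```

>>> {"method": "carry_out", "body": {"commands": [[-0.0033,0.0038,0,0,0,0],[-0.0059,0.0081,0,0,0,0],[-0.0078,0.0127,0,0,0,0],[-0.009,0.0176,0,0,0,0],[-0.0094,0.0226,0,0,0,0]]}}

```text
time: 14.4
tool_pos: [0.5881, -0.1485, 0.1605]
ee_rot: [3.141, 0.002, -2.975]
wrist_force: [0.5, 0.5, -1.9]
width: 0.0258
finger_force: 30.0
```

>>> {"method": "carry_out", "body": {"commands": [[0.0004,0.005,0,0,0,0],[0.0016,0.0099,0,0,0,0],[0.0035,0.0145,0,0,0,0],[0.0061,0.0188,0,0,0,0],[0.0094,0.0226,0,0,0,0]]}}

```text
time: 14.9
tool_pos: [0.5747, -0.1279, 0.1605]
ee_rot: [3.141, 0.001, -2.975]
wrist_force: [-0.4, 0.2, -2.0]
width: 0.0257
finger_force: 30.0
```

>>> {"method": "carry_out", "body": {"commands": [[0.0038,0.0033,0,0,0,0],[0.0081,0.0059,0,0,0,0],[0.0127,0.0078,0,0,0,0],[0.0176,0.009,0,0,0,0],[0.0226,0.0094,0,0,0,0]]}}

```text
time: 15.4
tool_pos: [0.5508, -0.1227, 0.1605]
ee_rot: [-3.142, 0.002, -2.975]
wrist_force: [0.1, 0.8, -1.3]
width: 0.0257
finger_force: 30.0
```

>>> {"method": "carry_out", "body": {"commands": [[0.005,-0.0004,0,0,0,0],[0.0099,-0.0016,0,0,0,0],[0.0145,-0.0035,0,0,0,0],[0.0188,-0.0061,0,0,0,0],[0.0226,-0.0094,0,0,0,0]]}}

```text
time: 15.9
tool_pos: [0.5302, -0.1361, 0.1605]
ee_rot: [-3.142, 0.002, -2.975]
wrist_force: [-0.5, 0.8, -1.9]
width: 0.0255
finger_force: 30.0
```

>>> {"method": "carry_out", "body": {"commands": [[0.0033,-0.0038,0,0,0,0],[0.0059,-0.0081,0,0,0,0],[0.0078,-0.0127,0,0,0,0],[0.009,-0.0176,0,0,0,0],[0.0094,-0.0226,0,0,0,0]]}}

```text
time: 16.4
tool_pos: [0.525, -0.16, 0.1604]
ee_rot: [3.142, 0.002, -2.975]
wrist_force: [0.3, -0.1, -1.7]
width: 0.026
finger_force: 30.0
```

>>> {"method": "carry_out", "body": {"commands": [[-0.0004,-0.005,0,0,0,0],[-0.0016,-0.0099,0,0,0,0],[-0.0035,-0.0145,0,0,0,0],[-0.0061,-0.0188,0,0,0,0],[-0.0094,-0.0226,0,0,0,0]]}}

```text
time: 16.9
tool_pos: [0.5384, -0.1806, 0.1604]
ee_rot: [3.141, 0.002, -2.975]
wrist_force: [-0.2, 0.4, -1.9]
width: 0.0258
finger_force: 30.0
```

>>> {"method": "carry_out", "body": {"commands": [[-0.0038,-0.0033,0,0,0,0],[-0.0081,-0.0059,0,0,0,0],[-0.0127,-0.0078,0,0,0,0],[-0.0176,-0.009,0,0,0,0],[-0.0226,-0.0094,0,0,0,0]]}}

```text
time: 17.4
tool_pos: [0.5623, -0.1858, 0.1604]
ee_rot: [3.141, 0.002, -2.975]
wrist_force: [-0.5, 0.6, -1.7]
width: 0.026
finger_force: 30.0
```

Run:
```python
from h import *;from bench import *
o=get_obs();print(o["time"],o["wrist_force"],o["wrist_torque"]);go(o,bath(0,-.032,.160),down(WP))
T=snapshot("top")["img"];W=snapshot("wrist")["img"];S=snapshot("scene")["img"]
cv2.imwrite("pics/beads.png",np.hstack([cv2.resize(T[135:215,275:355],(260,260)),cv2.resize(W[100:300,150:350],(260,260)),cv2.resize(S[165:220,185:240],(260,260))])[:,:,::-1])
```

```text
17.4 [-0.48891325  0.63614926 -1.73123745] [0.02599955 0.01588432 0.02097663]
shift mm [ 0.3 -0.   0.4] rotvec [0.    0.002 0.   ] len 0.0 0.002
```

View pics/beads.png

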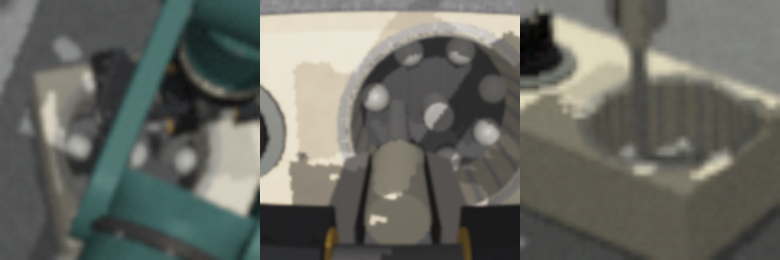

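Run:
```python
from h import *;from bench import *
T=dict(np.load("top0.npz"));s=snapshot("wrist");Rb=Ro.from_euler("z",WP).as_matrix()[:2,:2]
def wray(u,v,zz):
    x=(u-s["cx"])/s["fx"];y=(v-s["cy"])/s["fy"];r=np.hypot(x,y);d=np.array([x/r*np.sin(r),y/r*np.sin(r),np.cos(r)])
    W=s["R"].T@d;o=-s["R"].T@s["t"];return o+W*(zz-o[2])/W[2]
f=lambda X:(1000*Rb.T@(X[:2]-WC)).round(1)
pl=lambda b:(b,round(float(np.hypot(*b)),1),round(float(np.degrees(np.arctan2(b[1],b[0])))))
for p in((195,160),(258,178),(290,290),(238,328),(167,322),(125,268),(140,205)): print("init",*pl(f(ray(T,282+(p[0]-2.75)/6.5,146+(p[1]-2.75)/6.5,.026))))
for p in((375,97),(410,50),(460,50),(492,88),(487,132),(450,155),(480,187)): print("now",*pl(f(wray(150+(p[0]-260)/1.3,100+p[1]/1.3,.026))))
print("post",f(wray(150+(438-260)/1.3,100+117/1.3,.052)))
```

```text
init [42.4  1.7] 42.4 2
init [ 28.8 -25.3] 38.3 -41
init [-25.9 -29.1] 39.0 -132
init [-39.   -1.9] 39.0 -177
init [-30.5  29.6] 42.5 136
init [-2.1 43.7] 43.8 93
init [26. 31.] 40.5 50
now [ -7.1 -49.5] 50.0 -98
now [-46.2 -20.7] 50.6 -156
now [-46.7  20.4] 51.0 156
now [-15.3  48.9] 51.2 107
now [23.4 46.8] 52.3 63
now [44.3 15.1] 46.8 19
now [75.8 44.3] 87.8 30
post [3.2 0.6]
```

>>> {"method": "carry_out", "body": {"commands": [[0,0,-0.005,0,0,0],[0,0,-0.015,0,0,0],[0,0,-0.03,0,0,0],[0,0,-0.047,0,0,0],[0,0,-0.065,0,0,0]]}}

```text
time: 18.1
tool_pos: [0.5619, -0.186, 0.2278]
ee_rot: [-3.141, 0.003, -2.975]
wrist_force: [-0.4, -0.3, -1.4]
width: 0.0252
finger_force: 30.0
```

>>> {"method": "carry_out", "body": {"commands": [[0,0,-0.02,0,0,0],[0,0,-0.04,0,0,0],[0,0,-0.058,0,0,0],[0,0.003,-0.07,0,0,0],[0,0.015,-0.075,0,0,0]]}}

```text
time: 18.6
tool_pos: [0.5595, -0.1716, 0.303]
ee_rot: [-3.139, 0.005, -2.977]
wrist_force: [0.6, 0.4, -1.5]
width: 0.0259
finger_force: 30.0
```

>>> {"method": "carry_out", "body": {"commands": [[-0.003,0.025,0,0,0,0],[-0.006,0.055,0,0,0,0],[-0.009,0.085,0,0,0,0],[-0.012,0.115,0,0,0,0],[-0.015,0.145,0,0,0,0]]}}

```text
time: 19.1
tool_pos: [0.5491, -0.0235, 0.3002]
ee_rot: [3.141, 0.001, -2.975]
wrist_force: [0.7, -0.2, -2.2]
width: 0.0254
finger_force: 30.0
```

>>> {"method": "carry_out", "body": {"commands": [[-0.001,0.025,0,0,0,0],[-0.002,0.048,0,0,0,0],[-0.003,0.066,0,0,0,0],[-0.004,0.078,0,0,0,0],[-0.005,0.084,0,0,0,0]]}}

```text
time: 19.6
tool_pos: [0.5404, 0.0595, 0.3004]
ee_rot: [3.141, 0.001, -2.974]
wrist_force: [-0.6, -0.5, -1.7]
width: 0.0255
finger_force: 30.0
```

Run:
```python
from h import *;from bench import *
o=get_obs();print(o["time"],o["tool_pos"],o["wrist_force"]);go(o,[.5301,.1942,.285],Ro.from_euler("xyz",[3.1386,.5249,-3.0273]))
```

```text
19.6 [0.54039504 0.05949572 0.30040668] [-0.64562427 -0.46190067 -1.67129228]
shift mm [-12.3 134.5  15.5] rotvec [ 0.011 -0.524  0.051] len 0.136 0.526
```

>>> {"method": "carry_out", "body": {"commands": [[-0.002,0.01,0,0.002,-0.105,0.01],[-0.004,0.025,0,0.004,-0.21,0.02],[-0.006,0.045,0,0.006,-0.315,0.03],[-0.008,0.065,0,0.009,-0.42,0.04],[-0.01,0.085,0,0.011,-0.524,0.051]]}}

```text
time: 20.1
tool_pos: [0.5365, 0.1435, 0.3009]
ee_rot: [3.138, 0.53, -3.031]
wrist_force: [1.1, -0.1, -1.7]
width: 0.0257
finger_force: 30.0
```

Run:
```python
from h import *;from bench import *
o=get_obs();print(o["time"],o["tool_pos"],o["wrist_force"]);go(o,[.5301,.1942,.285],Ro.from_euler("xyz",[3.1386,.5249,-3.0273]))
```

```text
20.1 [0.53645329 0.14349508 0.3009496 ] [ 1.11132542 -0.05076216 -1.74322581]
shift mm [ 8.7 51.  13.6] rotvec [-0.001  0.005 -0.003] len 0.054 0.006
```

>>> {"method": "carry_out", "body": {"commands": [[0.002,0.015,0.003,0,0,0],[0.004,0.03,0.006,0,0,0],[0.006,0.043,0.01,0,0,0],[0.008,0.051,0.013,0,0,0],[0.008,0.051,0.013,0,0,0]]}}

```text
time: 20.6
tool_pos: [0.5299, 0.1946, 0.2841]
ee_rot: [3.139, 0.523, -3.027]
wrist_force: [-0.0, 1.0, -1.2]
width: 0.0257
finger_force: 30.0
```

>>> {"method": "carry_out", "body": {"commands": [[0,0,0,0,0,0],[0,0,0,0,0,0],[0,0,0,0,0,0],[0,0,0,0,0,0],[0,0,0,0,0,0]]}}

```text
time: 21.1
tool_pos: [0.5306, 0.1939, 0.2856]
ee_rot: [3.138, 0.526, -3.029]
wrist_force: [-0.1, 0.2, -1.7]
width: 0.026
finger_force: 30.0
```

Run:
```python
from h import *;from bench import *
o=get_obs();print(o["time"],o["tool_pos"],o["wrist_force"]);go(o,[.5301,.1942,.164],Ro.from_euler("xyz",[3.1386,.5249,-3.0273]))
```

```text
21.1 [0.53062001 0.19392573 0.28555337] [-0.05986859  0.16018172 -1.6511292 ]
shift mm [ 61.4   0.  104.9] rotvec [-0.001  0.001 -0.001] len 0.122 0.002
```

>>> {"method": "carry_out", "body": {"commands": [[0.006,0,0.01,0,0,0],[0.015,0,0.026,0,0,0],[0.025,0,0.043,0,0,0],[0.034,0,0.059,0,0,0],[0.042,0,0.072,0,0,0]]}}

```text
time: 21.6
tool_pos: [0.5294, 0.1942, 0.1994]
ee_rot: [3.139, 0.523, -3.028]
wrist_force: [0.0, 0.5, -1.9]
width: 0.0256
finger_force: 30.0
```

>>> {"method": "carry_out", "body": {"commands": [[0.006,0,0.01,0,0,0],[0.011,0,0.019,0,0,0],[0.015,0,0.026,0,0,0],[0.018,0,0.031,0,0,0],[0.019,0,0.033,0,0,0]]}}

```text
time: 22.1
tool_pos: [0.5303, 0.1945, 0.1634]
ee_rot: [3.139, 0.525, -3.028]
wrist_force: [0.7, -0.5, -2.0]
width: 0.0257
finger_force: 30.0
```

Run:
```python
from h import *;from bench import *
o=get_obs();print(o["time"],o["tool_pos"],o["wrist_force"]);go(o,[.5301,.1942,.158],Ro.from_euler("xyz",[3.1386,.5249,-3.0273]))
```

```text
22.1 [0.53029763 0.1945017  0.16344942] [ 0.71906466 -0.54445536 -1.97095019]
shift mm [ 2.9 -0.3  4.6] rotvec [-0.     0.    -0.001] len 0.005 0.001
```

>>> {"method": "carry_out", "body": {"commands": [[0.001,0,0.0015,0,0,0],[0.002,0,0.003,0,0,0],[0.0025,0,0.004,0,0,0],[0.003,0,0.0045,0,0,0],[0.003,0,0.0045,0,0,0]]}}

```text
time: 22.6
tool_pos: [0.5301, 0.1945, 0.1587]
ee_rot: [3.138, 0.526, -3.028]
wrist_force: [0.3, 0.7, -0.8]
width: 0.0254
finger_force: 30.0
```

>>> {"method": "carry_out", "body": {"commands": [[0,0,0,0,0,0],[0,0,0,0,0,0],[0,0,0,0,0,0],[0,0,0,0,0,0],[0,0,0,0,0,0]]}}

```text
time: 23.1
tool_pos: [0.5301, 0.1945, 0.1587]
ee_rot: [3.138, 0.526, -3.028]
wrist_force: [-0.0, 0.7, -1.3]
width: 0.0257
finger_force: 30.0
```

Run:
```python
from h import *;from bench import *
o=get_obs();print(o["time"],o["tool_pos"],o["wrist_force"]);go(o,[.5301,.1942,.158],Ro.from_euler("xyz",[3.1386,.5249,-3.0273]))
```

```text
23.1 [0.53010349 0.19453535 0.15865288] [-0.02980005  0.66367144 -1.27710903]
shift mm [ 0.4 -0.3  0.5] rotvec [-0.     0.001 -0.001] len 0.001 0.001
```

Within 0.7 mm of the grasp pose. I release with a slow opening, then wait.

>>> {"method": "carry_out", "body": {"commands": [[0,0,0,0,0,0],[0,0,0,0,0,0],[0,0,0,0,0,0],[0,0,0,0,0,0],[0,0,0,0,0,0]], "jaw": 0.4}}

```text
time: 23.6
tool_pos: [0.5302, 0.1945, 0.1588]
ee_rot: [3.138, 0.526, -3.028]
wrist_force: [-0.1, 0.0, 0.1]
width: 0.0381
finger_force: 0.0
```

>>> {"method": "carry_out", "body": {"commands": [[0,0,0,0,0,0],[0,0,0,0,0,0],[0,0,0,0,0,0],[0,0,0,0,0,0],[0,0,0,0,0,0]], "jaw": 1}}

```text
time: 24.1
tool_pos: [0.5301, 0.1945, 0.1586]
ee_rot: [3.138, 0.526, -3.028]
wrist_force: [0.6, -0.3, -0.5]
width: 0.0744
finger_force: 0.0
```

>>> {"method": "carry_out", "body": {"commands": [[0,0,-0.01,0,0,0],[0,0,-0.03,0,0,0],[0,0,-0.055,0,0,0],[0,0,-0.08,0,0,0],[0,0,-0.1,0,0,0]]}}

```text
time: 24.6
tool_pos: [0.4797, 0.1886, 0.2476]
ee_rot: [3.138, 0.528, -3.029]
wrist_force: [0.8, 0.7, 0.7]
width: 0.0938
finger_force: 0.0
```

Run:
```python
from h import *;from bench import *
s=snapshot("scene");b=np.load("scene0.npz")["img"]
d=np.abs(s["img"][180:265,250:325].astype(int)-b[180:265,250:325]).max(2);print("changed px near rod",(d>40).sum())
cv2.imwrite("pics/back.png",cv2.resize(np.hstack([b[170:270,245:335],s["img"][170:270,245:335]]),(720,400))[:,:,::-1])
o=get_obs();print(o["time"],o["tool_pos"],o["wrist_force"],o["width"],o["joint_positions"].round(2));go(o,bath(0,-.15,.20),down(WP))
```

```text
changed px near rod 1147
24.65 [0.4802788  0.1890153  0.25180573] [0.32889274 0.22142212 1.35187889] 0.09405701963086335 [ 0.34 -0.38  1.79 -0.12  1.22 -1.33]
shift mm [ -12.8 -499.9   65. ] rotvec [-0.009  0.534 -0.051] len 0.504 0.537
```

View pics/back.png

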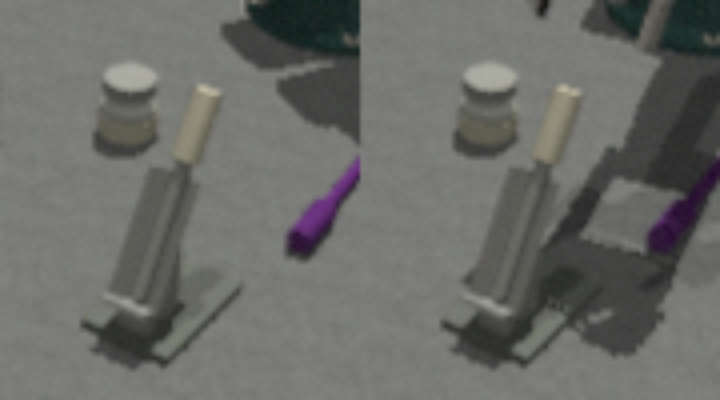

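The right panel shows the rod back in its rest. Cap, shaft and trough sit as in the left "before" panel (cap at (207,92) against (567,92), less the 360 px panel offset). Now for the knob.

>>> {"method": "carry_out", "body": {"commands": [[-0.01,-0.015,-0.017,-0.002,0.106,-0.01],[-0.01,-0.045,-0.017,-0.004,0.213,-0.02],[-0.01,-0.08,-0.017,-0.006,0.32,-0.03],[-0.01,-0.12,-0.017,-0.008,0.427,-0.04],[-0.01,-0.16,-0.017,-0.009,0.534,-0.051]]}}

```text
time: 25.15
tool_pos: [0.499, 0.028, 0.2653]
ee_rot: [-3.14, -0.01, -2.975]
wrist_force: [0.5, 0.6, -0.3]
width: 0.094
finger_force: 0.0
```

Run:
```python
from h import *;from bench import *
o=get_obs();print(o["time"],o["tool_pos"],o["joint_positions"].round(2));go(o,bath(0,-.15,.20),down(WP))
```

```text
25.15 [0.49902639 0.02797866 0.26534697] [-0.06 -0.02  1.36 -0.    1.81 -1.79]
shift mm [ -27.4 -339.3   65.5] rotvec [-0.001 -0.01   0.   ] len 0.347 0.01
```

>>> {"method": "carry_out", "body": {"commands": [[-0.003,-0.034,0,0,-0.005,0],[-0.006,-0.07,0,0,-0.01,0],[-0.009,-0.106,0,0,-0.01,0],[-0.012,-0.142,0,0,-0.01,0],[-0.015,-0.178,0,0,-0.01,0]]}}

```text
time: 25.65
tool_pos: [0.5432, -0.1451, 0.2643]
ee_rot: [-3.14, 0.002, -2.976]
wrist_force: [0.1, -0.1, -0.3]
width: 0.0938
finger_force: 0.0
```

>>> {"method": "carry_out", "body": {"commands": [[-0.003,-0.036,0.01,0,0,0],[-0.006,-0.072,0.02,0,0,0],[-0.009,-0.108,0.03,0,0,0],[-0.011,-0.14,0.035,0,0,0],[-0.012,-0.16,0.04,0,0,0]]}}

```text
time: 26.15
tool_pos: [0.5811, -0.3017, 0.2233]
ee_rot: [-3.141, 0.0, -2.978]
wrist_force: [1.2, 0.0, -0.1]
width: 0.0941
finger_force: 0.0
```

>>> {"method": "carry_out", "body": {"commands": [[0,0,0.01,0,0,0],[0,0,0.015,0,0,0],[0,0,0.02,0,0,0],[0,0,0.02,0,0,0],[0,0,0.02,0,0,0]]}}

```text
time: 26.65
tool_pos: [0.5814, -0.2983, 0.2055]
ee_rot: [-3.14, 0.002, -2.974]
wrist_force: [0.3, -1.2, 0.4]
width: 0.0941
finger_force: 0.0
```

Run:
```python
from h import *;from bench import *
o=get_obs();print(o["time"],o["tool_pos"],o["joint_positions"].round(2));go(o,bath(0,-.15,.105),down(WP))
s=snapshot("wrist");cv2.imwrite("pics/kn.png",s["img"][:,:,::-1])
```

```text
26.65 [ 0.58137454 -0.29833749  0.20545181] [-0.56  0.32  1.1  -0.    1.72 -2.3 ]
shift mm [  0.7  -3.7 100.5] rotvec [-0.002  0.002  0.001] len 0.101 0.003
```

View pics/kn.png

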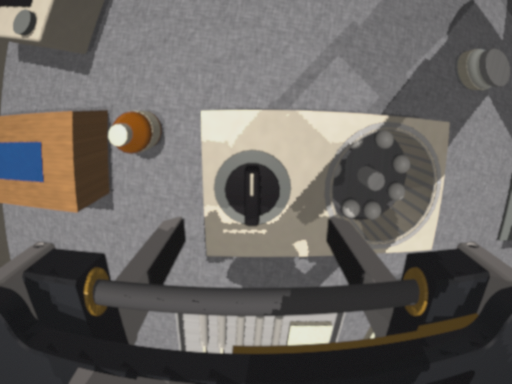

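>>> {"method": "carry_out", "body": {"commands": [[0.0005,-0.003,0.015,0,0,0],[0.0005,-0.003,0.035,0,0,0],[0.0005,-0.003,0.055,0,0,0],[0.0005,-0.003,0.075,0,0,0],[0.0005,-0.003,0.088,0,0,0]]}}

```text
time: 27.2
tool_pos: [0.5804, -0.3021, 0.114]
ee_rot: [3.141, -0.001, -2.976]
wrist_force: [0.4, -0.9, 0.0]
width: 0.094
finger_force: 0.0
```

>>> {"method": "carry_out", "body": {"commands": [[0,0,0.005,0,0,0],[0,0,0.009,0,0,0],[0,0,0.011,0,0,0],[0,0,0.011,0,0,0],[0,0,0.011,0,0,0]]}}

```text
time: 27.7
tool_pos: [0.5818, -0.3029, 0.1068]
ee_rot: [-3.139, 0.003, -2.976]
wrist_force: [-0.6, -0.7, 0.4]
width: 0.0943
finger_force: 0.0
```

Run:
```python
from h import *;from bench import *
o=get_obs();print(o["time"],o["tool_pos"],o["wrist_force"]);go(o,bath(0,-.15,.105),down(WP))
```

```text
27.7 [ 0.58184164 -0.30289752  0.1068306 ] [-0.61726057 -0.72359695  0.42279839]
shift mm [0.1 0.7 1.8] rotvec [-0.003  0.003 -0.   ] len 0.002 0.004
```

>>> {"method": "carry_out", "body": {"commands": [[0,0.0005,0.002,0,0,0],[0,0.0005,0.002,0,0,0],[0,0.0005,0.002,0,0,0],[0,0.0005,0.002,0,0,0],[0,0.0005,0.002,0,0,0]], "jaw": 0}}

```text
time: 28.2
tool_pos: [0.5813, -0.3021, 0.1038]
ee_rot: [-3.14, 0.002, -2.976]
wrist_force: [0.3, -0.1, 0.1]
width: 0.0574
finger_force: 0.0
```

>>> {"method": "carry_out", "body": {"commands": [[0,0,0,0,0,0],[0,0,0,0,0,0],[0,0,0,0,0,0],[0,0,0,0,0,0],[0,0,0,0,0,0]]}}

```text
time: 28.7
tool_pos: [0.5813, -0.3021, 0.1038]
ee_rot: [-3.14, 0.002, -2.976]
wrist_force: [-0.2, -0.2, 0.3]
width: 0.0172
finger_force: 0.0
```

>>> {"method": "carry_out", "body": {"commands": [[0,0,0,0,0,0],[0,0,0,0,0,0],[0,0,0,0,0,0],[0,0,0,0,0,0],[0,0,0,0,0,0]]}}

```text
time: 29.2
tool_pos: [0.5813, -0.3023, 0.1038]
ee_rot: [-3.14, 0.002, -2.976]
wrist_force: [0.4, -0.9, 0.0]
width: 0.0141
finger_force: 30.0
```

>>> {"method": "carry_out", "body": {"commands": [[0,0,0,0,0,0.06],[0,0,0,0,0,0.16],[0,0,0,0,0,0.27],[0,0,0,0,0,0.38],[0,0,0,0,0,0.5]]}}

```text
time: 29.7
tool_pos: [0.5814, -0.3011, 0.1038]
ee_rot: [3.141, 0.002, 2.804]
wrist_force: [0.4, 1.7, 0.7]
width: 0.0137
finger_force: 30.0
```

>>> {"method": "carry_out", "body": {"commands": [[0,0,0,0,0,0.12],[0,0,0,0,0,0.24],[0,0,0,0,0,0.36],[0,0,0,0,0,0.46],[0,0,0,0,0,0.52]]}}

```text
time: 30.2
tool_pos: [0.5822, -0.3, 0.1038]
ee_rot: [3.138, 0.0, 2.285]
wrist_force: [1.7, 2.4, 0.8]
width: 0.014
finger_force: 30.0
```

>>> {"method": "carry_out", "body": {"commands": [[0,0,0,0,0,0.06],[0,0,0,0,0,0.12],[0,0,0,0,0,0.14],[0,0,0,0,0,0.14],[0,0,0,0,0,0.14]]}}

```text
time: 30.7
tool_pos: [0.5825, -0.2998, 0.1038]
ee_rot: [3.137, 0.0, 2.149]
wrist_force: [2.7, 4.1, 0.4]
width: 0.0136
finger_force: 30.0
```

Run:
```python
from bench import *
o=get_obs();print(o["time"],o["tool_pos"],o["ee_rot"],o["wrist_force"],o["wrist_torque"],o["joint_positions"].round(2))
```

```text
30.7 [ 0.5824669  -0.29983248  0.10382161] [3.13713455e+00 2.73673275e-05 2.14947043e+00] [2.68641209 4.06584652 0.38497735] [ 0.77584502 -0.49063546 -0.01477561] [-0.56  0.36  1.25  0.    1.53 -1.14]
```

>>> {"method": "carry_out", "body": {"commands": [[0,0,0,0,0,0],[0,0,0,0,0,0],[0,0,0,0,0,0],[0,0,0,0,0,0],[0,0,0,0,0,0]], "jaw": 0.8}}

```text
time: 31.2
tool_pos: [0.5811, -0.3024, 0.1038]
ee_rot: [3.141, 0.002, 2.147]
wrist_force: [-0.2, 0.4, -0.6]
width: 0.0505
finger_force: 0.0
```

>>> {"method": "carry_out", "body": {"commands": [[0,0,0,0,0,0],[0,0,0,0,0,0],[0,0,-0.01,0,0,0],[0,0,-0.03,0,0,0],[0,0,-0.05,0,0,0]]}}

```text
time: 31.7
tool_pos: [0.581, -0.3019, 0.1547]
ee_rot: [3.141, 0.001, 2.147]
wrist_force: [-0.6, -0.1, 0.5]
width: 0.0748
finger_force: 0.0
```

>>> {"method": "carry_out", "body": {"commands": [[0,0,-0.02,0,0,0],[0,0,-0.04,0,0,0],[0,0,-0.055,0,0,0],[0,0,-0.06,0,0,0],[0,0,-0.06,0,0,0]]}}

```text
time: 32.2
tool_pos: [0.5815, -0.3022, 0.2149]
ee_rot: [3.14, 0.004, 2.147]
wrist_force: [0.2, 0.8, -1.4]
width: 0.0751
finger_force: 0.0
```

Run:
```python
from h import *;from bench import *
s=snapshot("wrist");d=s["range_z"];v,u=np.mgrid[:384,:512]
x=(u-s["cx"])/s["fx"];y=(v-s["cy"])/s["fy"];r=np.hypot(x,y)+1e-9;k=np.tan(r)/r
P=(np.dstack([x*k*d,y*k*d,d])-s["t"])@s["R"];kc=bath(0,-.15,0)
m=(np.hypot(P[...,0]-kc[0],P[...,1]-kc[1])<.045)&(abs(P[...,2]-.129)<.006)&(r<1.2)
rc=cv2.minAreaRect(P[m][:,:2].astype(np.float32));print(m.sum(),rc)
b=cv2.boxPoints(rc);e=max((b[1]-b[0],b[2]-b[1]),key=np.linalg.norm);print("bar angle rel bath x",(np.arctan2(e[1],e[0])-WP)%np.pi-np.pi)
print(get_obs()["tool_pos"])
```

```text
808 ((0.5850869417190552, -0.30036744475364685), (0.013234819285571575, 0.05270986631512642), 32.829917907714844)
bar angle rel bath x -1.1638064
[ 0.58106195 -0.30194272  0.21357283]
```

The knob measures 1.16 rad, which is on. The rod is back on its rest, so I hand in.

```bash
python3 -c "
from bench import *
print(close_job())"
```

```text
the job is handed in; nothing more can be done
None
```

I stirred the beads two full rounds anticlockwise, laid the rod back on its rest and turned the knob on (measured 1.16 rad). I handed the job in at about 32 s; no verdict came back.

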